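# Bridge blank and the heavier test weight

### The arm

A 6-joint arm with a two-finger parallel gripper is mounted at the origin on a cart in front of the work surface, level with it; the furniture and walls round the work are solid. World frame = base frame: x ahead of the robot, y to its left, z up, the work surface at z = 0. Lengths are in m, angles in rad, forces in N, time in s.
With the tool pointing down it reaches from about 0.275 to 0.875 m from the base axis. Payload 12.5 kg.
Tool frame: the origin (TCP) lies midway between the tips of the shut fingers; the grasp point (between the pads) lies 19 mm behind it; z points along the fingers, y is the line along which they close (so a half turn about z gives the same grasp; the last joint's range is limited). The gripper opens to 85 mm and grips with 20 to 120 N. Pads are 22 mm wide; open, the fingers measure 114 mm over their backs; the gripper's body (76 mm by 85 mm) begins 54 mm behind the grasp point. The pads swing forward as they close: fully open they stand 13 mm farther back than shut.
Start: joints at [-1.35, 0.351, 1.652, -0, 1.139, -0.085], TCP at [0.166, -0.524, 0.197] pointing down, gripper open.
Joint ranges: [-2.75, 2.75], [-0.79, 2.1], [0.01, 2.65], [-1.57, 4.71], [0.07, 3.14], [-2.87, 2.87]. Speed limits (rad/s): [2.22, 2.22, 2.79, 3.14, 3.14, 3.14].

### API

Orientations are given as a unit quaternion [w, x, y, z].
In Python, from workcell import sensors, optics, ctrl gives the robot as it stands.
- The arm moves only by the tool play_rows, never from a script. Its argument "motion" is text: rows parted by semicolons, each of 7 numbers parted by spaces: the closure, from -1 (fully open) to 1 (shut), then the shift along the tool's x, y, z in cm, then the turn, a rotation vector about the tool's x, y, z in degrees. A call has 1 to 12 rows; each row shifts and turns the commanded pose from where the row before left it, along the tool's axes as they then stand; what a row does not reach is not made up. A row lasts 1/10 s, in which the tool goes at most 50 mm and 8.59 degrees, less where a joint would pass 70% of its speed; a pose out of reach is approached as far as the arm can. A call is refused whole if a number of a shift passes 5 or a number of a turn 8.59, either way. A call with a gripper value outside its range is refused whole. The fingers move at their own pace and stop on an object; "squeeze" is the grip in N (left out, the last holds). Time passes only in rows, so rows that do not move let the fingers close. It gives the time, the measured TCP pose, the force, the opening and the grip force at its end, in the units of the state.
- sensors.observe(): the state, without advancing time (a new reading comes with each control period).
- optics.camera(name): name is "scene" or "top"; returns the picture (384x512x3 uint8, blue, green, red); there is no depth.
- optics.get_calibration(name): a dict with "fx", "fy", "cx", "cy" (pixels), "extrinsics" (4x4, takes a point from camera to world coordinates). Camera axes: x right, y down, z forward; pixel columns grow to the right and rows downward; lengths in m; the calibration is good to about 2 mm. A picture is of the moment at which its call begins. get_calibration takes no time and is no camera call.
- ctrl.sign_off(): hands the job in; it is judged then, once.
The state is a dict: "time_s": time; "joint_pos": joint angles; "qd": joint speeds; "joint_efforts": joint torques, N m; "ee_pos": TCP position; "tcp_rot": TCP orientation; "wrist_force": force on the tool from outside, world axes, zero at the start; "torque": the same for the moment, N m; "width": finger opening in m; "grip_force": force on a finger pad.
Only numpy, scipy, OpenCV 4.12 (cv2) and the standard library are available. Lean on these libraries where they do the work, as an engineer would, in place of code of your own. Each camera call takes 0.05 s, during which the arm holds its last target. There are 200 camera calls.

### The job

For a bending test, lay the black bridge blank level and centred across the two steel rods of the test stand, along the stand, and let go of it. Then lift each of the two look-alike steel weights clear of its pocket, one at a time while the other stands in the tray, to feel which is heavier, setting back upright in a pocket what you do not keep. Finish the program still holding the heavier weight upright and still in the gripper over the middle of the blank, about 8 cm above it and touching nothing else, with the lighter one standing in the tray and the other things on the bench left alone.

Things in the scene. Friction and masses are not known exactly. Their poses are not given: they have to be found in the camera images.
- blank: black ebony bar, 28 (x) x 190 (y) x 10 (z) mm, about 0.08 kg, lying flat and loose on the bench between stand and tray; origin at the centre of its underside, y along its length
- test_stand: fixed bending-test stand: plywood foot 90 (x) x 200 (y) x 12 mm with two wooden uprights 56 mm wide in x and 24 mm thick in y, at y = +65 and -65 mm, each with a 10 mm steel rod along x on top; the rods' tops are 55 mm above the bench and bear the blank; clear space between the uprights; origin at the centre of the underside; stands on one side of the bench, the tray on the other
- stand_mid (a point): point midway between the two rods at the level of their tops (55 mm above the bench); axes as the stand's: y from rod to rod
- tray: fixed pale wooden block, 80 (x) x 190 (y) x 14 mm, with two round pockets 53 mm across and 8 mm deep, centred at y = +55 and y = -55 mm; pocket floors are 6 mm above the bench; origin at the centre of its underside
- weight_a: one of two turned steel weights that look exactly alike: upright plain cylinder 44 mm across and 52 mm tall, with a 20 mm wide knob on top up to 66 mm; stands upright in a pocket of the tray at the start; rigid; one of the two is more than 2 N heavier than the other (they weigh between 2 and 7 N), and neither the name nor the place tells which; origin at the centre of its underside, z up
- weight_b: one of two turned steel weights that look exactly alike: upright plain cylinder 44 mm across and 52 mm tall, with a 20 mm wide knob on top up to 66 mm; stands upright in a pocket of the tray at the start; rigid; one of the two is more than 2 N heavier than the other (they weigh between 2 and 7 N), and neither the name nor the place tells which; origin at the centre of its underside, z up
- glue_bottle: standing glue bottle with a pointed cap, 58 mm across, 164 mm tall, behind the work; bystander; origin at the centre of its underside
- offcut: reddish-brown wooden off-cut, 30x75x22 mm, lying behind the work; bystander; origin at the centre of its underside
There are look-alikes about, which are no part of the job. Leave any pink or red look-alike of the weight_a alone.

How it is judged:
By the outcome, as a careful person would: the job done as asked, in the order asked, and still so for the second after the job is handed in, while the arm keeps its last pose, push and grip.
It also fails if it takes over 72 s, if anything falls off the work surface, if the arm or the gripper's body presses on something with over 40 N, if the wrist force passes 120 N, or if a joint passes its speed limit or range.

## Working session

There is one attempt and no reset: what is moved stays moved. The work goes in short steps, Python scripts to look and compute and a tool call to move; the robot and the scene stay as the last step left them, time stands still between calls to the robot, and variables do not carry over. Pictures are saved under pics/ and viewed, at most 10 in all, crops included, and the job is handed in when it is done.

Besides the shell and the picture viewer there is one more tool, called after "Call:" by a JSON object that holds its "method" and its "body". play_rows: Moves the arm, as the interface text tells. Its arguments: {"type":"object","properties":{"motion":{"type":"string"},"squeeze":{"type":"number"}},"required":["motion"]}

```bash
mkdir -p pics
python3 - <<'E'
from workcell import sensors, optics
import cv2, json
s=sensors.observe(); print(s)
for n in("scene","top"):
    cv2.imwrite(f"pics/{n}0.png",optics.camera(n)); c=optics.get_calibration(n); print(n,c)
E
```

```text
{'time_s': 0.0, 'joint_pos': array([-1.34960398e+00,  3.51241561e-01,  1.65242853e+00, -4.06696043e-05,
        1.13909116e+00, -8.45727282e-02]), 'qd': array([ 8.95991213e-06, -2.08111077e-03, -1.41807262e-03, -3.32785183e-04,
       -6.53987468e-04,  6.74666167e-04]), 'joint_efforts': array([ 1.68467261e-03, -5.06099331e+01, -2.91406971e+01,  1.51268148e-05,
        4.48217339e-03,  1.23294339e-05]), 'ee_pos': array([ 0.16550882, -0.52411642,  0.19625384]), 'tcp_rot': array([-5.81677518e-04,  9.88334743e-01,  1.52296073e-01, -5.83035453e-05]), 'wrist_force': array([0.57727351, 0.79956362, 0.86294268]), 'torque': array([-0.02929294,  0.01938397,  0.00301055]), 'grip_force': 0.0, 'width': 0.08535320039212115}
scene {'fx': 403.6622023761814, 'fy': 403.6622023761814, 'cx': 256.9194721031441, 'cy': 192.58204786382444, 'extrinsics': array([[-0.71619717, -0.52003129,  0.46543428, -0.0447982 ],
       [-0.69788972,  0.53690751, -0.47400449,  0.60531552],
       [-0.003398  , -0.66430247, -0.74745614,  0.94034172],
       [ 0.        ,  0.        ,  0.        ,  1.        ]])}
top {'fx': 474.81297844439126, 'fy': 474.81297844439126, 'cx': 253.15280485021802, 'cy': 190.68234802272661, 'extrinsics': array([[-1.10072544e-02, -9.85145492e-01,  1.71368607e-01,
         2.44497266e-01],
       [-9.99938261e-01,  1.11051759e-02, -3.87240285e-04,
         4.10406866e-02],
       [-1.52159050e-03, -1.71362289e-01, -9.85206908e-01,
         1.53309509e+00],
       [ 0.00000000e+00,  0.00000000e+00,  0.00000000e+00,
         1.00000000e+00]])}
```

View pics/scene0.png

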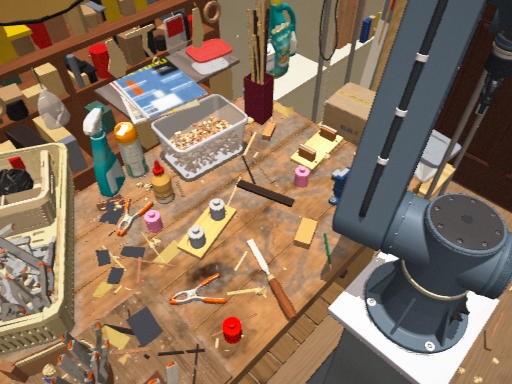

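View pics/top0.png

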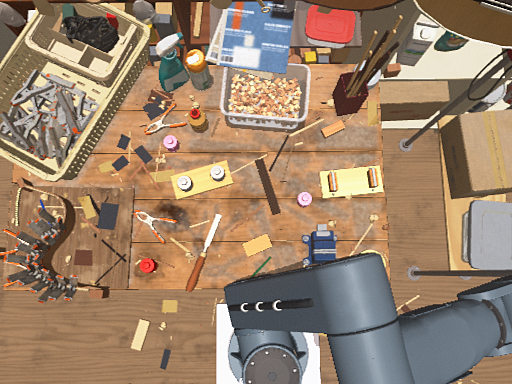

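The scene view shows the tray with two grey weights at (197,235) and (217,208). The black bar is at (265,193) and the stand at (317,150). In the top view:

- **Weights:** grey at (184,183) and (217,172) in the tray. Their look-alikes are pink at (171,143) and (304,199), and red at (147,265).
- **Blank:** black bar at (267,186). It could be confused with the thin dark stick at (277,152) or the dark scraps at (107,215).
- **Stand:** at (351,181).

I choose the thick bar at (267,186) and the two grey weights in the tray, and will check this in a crop.

```bash
cat > h.py <<'E'
import numpy as np, cv2
from workcell import sensors, optics
def ray(n,uv):
    c=optics.get_calibration(n);E=c["extrinsics"]
    d=E[:3,:3]@np.array([(uv[0]-c["cx"])/c["fx"],(uv[1]-c["cy"])/c["fy"],1]);return E[:3,3],d
def pt(n,uv,z):
    o,d=ray(n,uv);return o+d*(z-o[2])/d[2]
def two(a,b):
    (o,d),(p,e)=ray("top",a),ray("scene",b)
    t=np.linalg.lstsq(np.c_[d,-e],p-o,rcond=None)[0]
    q,r=o+d*t[0],p+e*t[1];return (q+r)/2,np.linalg.norm(q-r)
def proj(n,P):
    c=optics.get_calibration(n);E=c["extrinsics"];q=E[:3,:3].T@(np.array(P)-E[:3,3])
    return np.array([q[0]/q[2]*c["fx"]+c["cx"],q[1]/q[2]*c["fy"]+c["cy"]])
def blobs(im,lo,hi,box,amin=30):
    x0,y0,x1,y1=box
    m=cv2.inRange(cv2.cvtColor(im,cv2.COLOR_BGR2HSV)[y0:y1,x0:x1],np.array(lo),np.array(hi))
    cs,_=cv2.findContours(m,cv2.RETR_EXTERNAL,cv2.CHAIN_APPROX_NONE)
    return [c.astype(np.float32).reshape(-1,2)+[x0,y0] for c in cs if cv2.contourArea(c)>amin]
E
python3 - <<'E'
from h import *
t=cv2.imread("pics/top0.png");s=cv2.imread("pics/scene0.png")
a=cv2.resize(t[130:230,155:395],None,fx=3.3,fy=3.3,interpolation=cv2.INTER_CUBIC)
b=cv2.resize(s[120:270,165:355],None,fx=3,fy=3,interpolation=cv2.INTER_CUBIC)
cv2.imwrite("pics/ctop.png",a);cv2.imwrite("pics/cscene.png",b)
for n,im,box in(("top",t,(250,150,290,220)),("scene",s,(225,170,305,215))):
    for c in blobs(im,(0,0,0),(180,255,60),box):
        r=cv2.minAreaRect(np.float32(c)); B=cv2.boxPoints(r)
        print(n,r,np.round([pt(n,p,.010) for p in B],3).tolist(), pt(n,r[0],.01))
E
```

```text
scene ((263.7508850097656, 195.70343017578125), (57.57880783081055, 2.5529487133026123), 19.50244903564453) [[0.596, 0.045, 0.01], [0.602, 0.036, 0.01], [0.428, -0.023, 0.01], [0.424, -0.015, 0.01]] [0.51056649 0.00993728 0.01      ]
```

View pics/ctop.png

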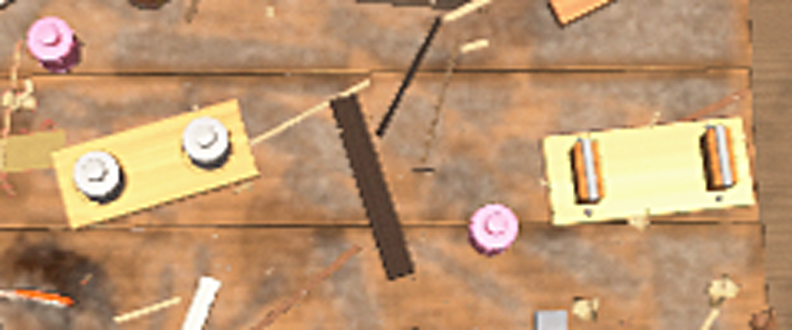

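View pics/cscene.png

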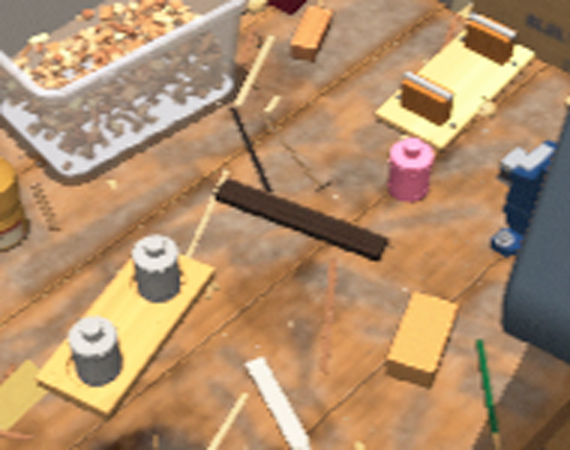

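The crops confirm the choice. The blank is the thick bar at crop (370,185), and the two grey weights stand in the tray at (97,175) and (207,140). The rods are at (590,170) and (719,155), and a pink look-alike stands between blank and stand at (493,228).

Run:
```python
from h import *
t=cv2.imread("pics/top0.png");s=cv2.imread("pics/scene0.png")
def rep(tag,n,im,lo,hi,box,z,amin=15):
    for c in blobs(im,lo,hi,box,amin):
        r=cv2.minAreaRect(np.float32(c));B=np.array([pt(n,p,z) for p in cv2.boxPoints(r)])[:,:2]
        e=[B[1]-B[0],B[2]-B[1]];l=max(e,key=np.linalg.norm)
        print(tag,n,np.round(r[0],1),"mid",B.mean(0).round(4),"size",np.round([np.linalg.norm(v) for v in e],3),"ang",round(np.degrees(np.arctan2(l[1],l[0])),1))
rep("blank","top",t,(0,0,0),(180,255,85),(250,155,285,220),.01)
rep("blank","scene",s,(0,0,0),(180,255,75),(228,172,300,212),.01)
rep("tray","top",t,(18,70,150),(32,200,255),(165,155,238,203),.014,200)
rep("stand","top",t,(18,40,150),(35,200,255),(315,160,388,203),.012,200)
rep("rod","top",t,(0,0,120),(180,60,255),(325,165,340,195),.055,8)
rep("rod","top",t,(0,0,120),(180,60,255),(363,162,382,192),.055,8)
rep("wt","top",t,(0,0,120),(180,50,255),(172,170,197,197),.052)
rep("wt","top",t,(0,0,120),(180,50,255),(206,158,230,184),.052)
# knobs by hand from crops
for a,b in(((155+98/3.3,130+172/3.3),(165+93/3,120+328/3)),((155+207/3.3,130+133/3.3),(165+155/3,120+246/3))): print("knob",two(a,b),pt("top",a,.066),pt("scene",b,.066))
# dark tool objects: hsv of blank/rods
h=cv2.cvtColor(t,cv2.COLOR_BGR2HSV);print(h[186,264:272].tolist());print(h[182,328:340].tolist())
```

```text
blank scene [265.  193.1] mid [0.5174 0.    ] size [0.032 0.188] ang -163.3
tray top [201.8 179.4] mid [0.5481 0.2072] size [0.238 0.102] ang -80.9
stand top [350.6 183.3] mid [ 0.5301 -0.2774] size [0.208 0.102] ang -84.5
rod top [326.1 188.1] mid [ 0.5072 -0.1902] size [0.009 0.026] ang -174.1
rod top [335.  188.5] mid [ 0.5057 -0.2184] size [0.025 0.035] ang 177.6
rod top [333.3 180.8] mid [ 0.5305 -0.2139] size [0.009 0.06 ] ang -171.2
rod top [372.  184.5] mid [ 0.5173 -0.336 ] size [0.057 0.042] ang -90.6
rod top [373.7 176.1] mid [ 0.5443 -0.3429] size [0.015 0.059] ang -166.9
wt top [183.5 182.5] mid [0.531  0.2614] size [0.041 0.042] ang -179.3
wt top [216.5 171.5] mid [0.5656 0.1567] size [0.042 0.042] ang 0.3
knob (array([0.53048197, 0.25629862, 0.05836394]), np.float64(0.001163392632242543)) [0.52945753 0.25556657 0.066     ] [0.52498427 0.25901293 0.066     ]
knob (array([0.56701124, 0.15112684, 0.05422828]), np.float64(0.0046453440030430355)) [0.56631372 0.15168889 0.066     ] [0.55679449 0.15601843 0.066     ]
[[13, 112, 84], [11, 104, 91], [12, 104, 81], [8, 94, 87], [11, 100, 89], [12, 102, 85], [13, 100, 82], [11, 92, 83]]
[[20, 113, 144], [11, 162, 104], [13, 176, 220], [14, 180, 243], [14, 64, 167], [43, 8, 229], [23, 13, 236], [12, 119, 225], [16, 178, 248], [25, 113, 249], [32, 64, 255], [30, 65, 251]]
```

Run:
```python
from h import *
t=cv2.imread("pics/top0.png");s=cv2.imread("pics/scene0.png")
def q(n,L,z,f,o):
    P=np.array([pt(n,((x+.5)/f-.5+o[0],(y+.5)/f-.5+o[1]),z) for x,y in L])[:,:2]
    e=np.diff(np.r_[P,P[:1]],axis=0);print(n,P.mean(0).round(4),np.linalg.norm(e,axis=1).round(3),np.degrees(np.arctan2(e[:,1],e[:,0])).round(1))
T=(155,130);S=(165,120)
q("top",[(52,153),(237,98),(260,178),(72,229)],.014,3.3,T)
q("scene",[(38,377),(136,252),(214,270),(107,402)],.014,3,S)
q("top",[(543,137),(742,117),(752,204),(550,224)],.012,3.3,T)
q("scene",[(376,110),(478,12),(535,44),(434,134)],.012,3,S)
q("top",[(331,99),(355,94),(413,271),(388,280)],.010,3.3,T)
q("scene",[(216,194),(228,180),(387,239),(379,249)],.010,3,S)
# upsampled masks
def sub(tag,n,im,lo,hi,box,z,amin):
    x0,y0,x1,y1=box;k=8
    u=cv2.resize(im[y0:y1,x0:x1],None,fx=k,fy=k,interpolation=cv2.INTER_CUBIC)
    for c in blobs(u,lo,hi,(0,0,u.shape[1],u.shape[0]),amin*k*k):
        M=cv2.moments(np.float32(c).reshape(-1,1,2));ctr=np.array([M["m10"],M["m01"]])/M["m00"]
        r=cv2.minAreaRect(np.float32(c));B=np.array([pt(n,(p+.5)/k-.5+[x0,y0],z) for p in cv2.boxPoints(r)])[:,:2]
        e=[B[1]-B[0],B[2]-B[1]];l=max(e,key=np.linalg.norm)
        print(tag,n,pt(n,(ctr+.5)/k-.5+[x0,y0],z)[:2].round(4),"size",np.round([np.linalg.norm(v) for v in e],3),"ang",round(np.degrees(np.arctan2(l[1],l[0])),1))
sub("blank","top",t,(0,0,0),(180,255,105),(250,153,284,220),.01,40)
sub("blank","scene",s,(0,0,0),(180,255,85),(228,172,300,212),.01,40)
sub("rod1","top",t,(0,0,120),(180,75,255),(330,168,338,191),.055,8)
sub("rod2","top",t,(0,0,120),(180,75,255),(369,164,378,186),.055,8)
for z in(.052,):
  sub("w1","top",t,(0,0,110),(180,60,255),(172,168,198,198),z,40)
  sub("w2","top",t,(0,0,110),(180,60,255),(206,158,231,185),z,40)
```

```text
top [0.5479 0.2076] [0.191 0.084 0.191 0.079] [ -73.6 -164.5  104.8   15.4]
scene [0.5432 0.2124] [0.169 0.082 0.178 0.071] [ -73.4 -152.3  103.5   21.8]
top [ 0.5367 -0.2779] [0.199 0.088 0.2   0.088] [ -84.8 -176.8   95.1    2.5]
scene [ 0.5405 -0.2878] [0.217 0.085 0.2   0.072] [-83.4 179.6  93.1  12.2]
top [ 0.5253 -0.0056] [0.025 0.187 0.026 0.19 ] [ -78.6 -163.1  109.2   16.4]
scene [ 0.5204 -0.0057] [0.023 0.183 0.016 0.183] [ -76.6 -162.6  100.5   19.8]
blank top [ 0.5217 -0.0053] size [0.083 0.19 ] ang -162.2
blank scene [ 0.5142 -0.0013] size [0.035 0.192] ang -163.2
rod1 top [ 0.5355 -0.2151] size [0.025 0.066] ang 177.6
rod2 top [ 0.5486 -0.3428] size [0.028 0.064] ang 176.8
w1 top [0.5318 0.2605] size [0.044 0.044] ang -179.3
w2 top [0.5643 0.1558] size [0.044 0.045] ang -147.1
```

Call:
{"method": "play_rows", "body": {"motion": "-1 3.5 -2.7 0 0 0 0;-1 3.5 -2.7 0 0 0 0;-1 3.5 -2.7 0 0 0 0;-1 3.5 -2.7 0 0 0 0;-1 3.5 -2.7 0 0 0 0;-1 3.5 -2.7 0 0 0 0;-1 3.5 -2.7 0 0 0 0;-1 3.5 -2.7 0 0 0 0;-1 3.5 -2.7 0 0 0 0;-1 3.5 -2.7 0 0 0 0;-1 3.5 -2.7 0 0 0 0;-1 3.5 -2.7 0 0 0 0", "squeeze": 35}}

```text
time_s: 1.3
ee_pos: [0.4692, -0.0873, 0.1967]
tcp_rot: [-0.0, 0.988, 0.152, -0.0]
wrist_force: [0.7, -0.6, 0.5]
width: 0.0853
grip_force: 0.0
```

```bash
cat > go.py <<'E'
# usage: go.py x y z yaw_deg  -> total shift in tool axes (cm) before turning, rotation vector (deg)
import sys,numpy as np
from scipy.spatial.transform import Rotation as R
from workcell import sensors
s=sensors.observe();w,x,y,z=s["tcp_rot"];r=R.from_quat([x,y,z,w])
T=[float(v) for v in sys.argv[1:5]];a=np.radians(T[3])
g=R.from_matrix(np.array([[np.cos(a),np.sin(a),0],[np.sin(a),-np.cos(a),0],[0,0,-1]]))
print("t",s["time_s"],"pos",s["ee_pos"].round(4),"F",s["wrist_force"].round(2),"w",round(s["width"],4),"grip",s["grip_force"])
print("shift cm",(r.inv().apply(np.array(T[:3])-s["ee_pos"])*100).round(2),"turn",np.degrees((r.inv()*g).as_rotvec()).round(2))
E
python3 go.py .5253 -.0056 .10 17
```

```text
t 1.3 pos [ 0.4692 -0.0873  0.1967] F [ 0.72 -0.55  0.51] w 0.0853 grip 0.0
shift cm [ 7.81 -6.1   9.67] turn [-0.    0.01  0.53]
```

Call:
{"method": "play_rows", "body": {"motion": "-1 2.6 -2 1.5 0 0 0.5;-1 2.6 -2 2 0 0 0;-1 2 -1.6 2 0 0 0;-1 0 0 2 0 0 0;-1 0 0 1 0 0 0;-1 0 0 0 0 0 0;-1 0 0 0 0 0 0"}}

```text
time_s: 2.0
ee_pos: [0.5209, -0.0147, 0.1124]
tcp_rot: [0.0, 0.989, 0.148, 0.0]
wrist_force: [0.1, 0.3, -0.8]
width: 0.0854
grip_force: 0.0
```

```bash
python3 go.py .5245 -.0056 .001 17
python3 - <<'E'
from h import *
t=optics.camera("top");s=optics.camera("scene")
cv2.imwrite("pics/s1.png",np.hstack([cv2.resize(t[130:230,200:330],None,fx=3,fy=3),cv2.resize(s[120:220,215:345],None,fx=3,fy=3)]))
E
```

```text
t 2.0 pos [ 0.5209 -0.0147  0.1124] F [ 0.13  0.34 -0.75] w 0.0854 grip 0.0
shift cm [ 0.6  -0.77 11.14] turn [ 0.01 -0.02 -0.02]
```

View pics/s1.png

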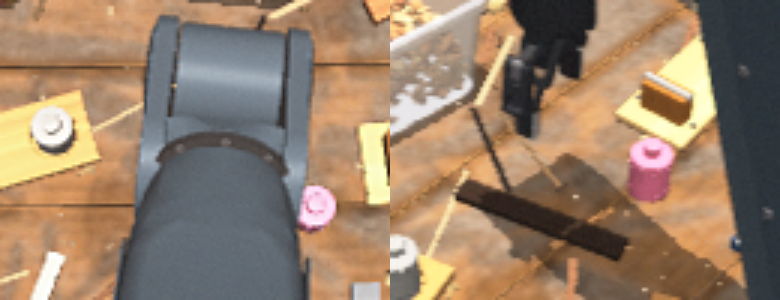

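The gripper hangs open over the middle of the blank, crop (540,230). The pink look-alike at (650,170) is clear of the fingers. Now I descend.

Call:
{"method": "play_rows", "body": {"motion": "-1 0.6 -0.75 2 0 0 0;-1 0 0 2.5 0 0 0;-1 0 0 2.5 0 0 0;-1 0 0 2 0 0 0;-1 0 0 1.3 0 0 0;-1 0 0 0.6 0 0 0;-1 0 0 0 0 0 0;-1 0 0 0 0 0 0"}}

```text
time_s: 2.9
ee_pos: [0.5249, -0.0055, 0.0036]
tcp_rot: [0.0, 0.989, 0.148, 0.001]
wrist_force: [1.0, -0.7, -0.4]
width: 0.0853
grip_force: 0.0
```

```bash
python3 go.py .5245 -.0056 .001 17
```

```text
t 2.9 pos [ 0.5249 -0.0055  0.0036] F [ 1.04 -0.65 -0.36] w 0.0853 grip 0.0
shift cm [-0.05  0.    0.26] turn [ 0.03 -0.07  0.01]
```

Call:
{"method": "play_rows", "body": {"motion": "-1 0 0 0.2 0 0 0;0 0 0 0 0 0 0;0.4 0 0 0 0 0 0;1 0 0 0 0 0 0;1 0 0 0 0 0 0;1 0 0 0 0 0 0;1 0 0 0 0 0 0;1 0 0 0 0 0 0;1 0 0 0 0 0 0"}}

```text
time_s: 3.8
ee_pos: [0.5243, -0.0053, 0.0008]
tcp_rot: [-0.0, 0.989, 0.148, -0.0]
wrist_force: [-0.0, 0.1, -0.5]
width: 0.0
grip_force: 0.0
```

Run:
```python
from h import *
t=optics.camera("top");s=optics.camera("scene")
cv2.imwrite("pics/s2.png",np.hstack([cv2.resize(t[130:230,200:330],None,fx=3,fy=3),cv2.resize(s[120:220,215:345],None,fx=3,fy=3)]))
print(proj("scene",(.5245,-.0055,.001)),proj("top",(.5245,-.0055,.001)))
```

```text
[263.90428104 192.58291913] [267.11183743 186.46998641]
```

View pics/s2.png

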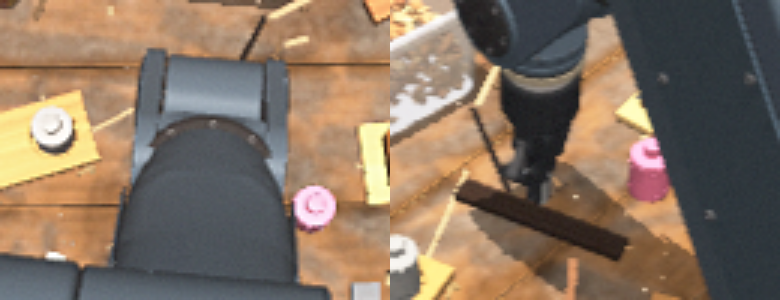

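Run:
```python
from h import *
import cv2
s=optics.camera("scene"); s0=cv2.imread("pics/scene0.png")
def at(p,f=3): return ((p[0]-390+.5)/f-.5+215,(p[1]+.5)/f-.5+120)
for nm,im in(("before",s0),("now",s)):
    # bar-wise dark vertical profile at some columns
    g=cv2.cvtColor(im,cv2.COLOR_BGR2GRAY)
    for u in(243,250,278,286): 
        col=g[172:215,u]; d=np.where(col<75)[0]+172; print(nm,u,d.min() if len(d) else None,d.max() if len(d) else None,col[::1][0:43:2].tolist())
```

```text
before 243 181 188 [124, 159, 168, 164, 88, 59, 54, 56, 26, 168, 164, 172, 163, 147, 150, 142, 141, 138, 147, 156, 147, 139]
before 250 173 191 [80, 48, 119, 159, 165, 162, 57, 58, 61, 35, 132, 158, 160, 156, 152, 155, 155, 143, 139, 137, 132, 132]
before 278 194 202 [147, 147, 143, 138, 115, 137, 150, 160, 154, 166, 161, 58, 56, 55, 56, 55, 161, 172, 167, 149, 140, 131]
before 286 197 205 [137, 143, 138, 131, 135, 148, 145, 128, 116, 108, 154, 159, 86, 60, 61, 57, 23, 162, 170, 164, 158, 155]
now 243 181 188 [136, 174, 183, 179, 98, 64, 65, 65, 32, 113, 100, 146, 178, 163, 168, 154, 157, 155, 164, 172, 162, 157]
now 250 173 191 [90, 55, 131, 178, 181, 176, 43, 38, 40, 33, 86, 99, 101, 99, 98, 168, 173, 158, 152, 151, 148, 145]
now 278 180 202 [165, 163, 158, 94, 73, 87, 93, 100, 100, 107, 102, 41, 37, 38, 34, 59, 103, 110, 105, 98, 85, 86]
now 286 188 205 [154, 160, 153, 146, 147, 162, 95, 83, 73, 75, 97, 101, 55, 40, 39, 37, 27, 105, 106, 107, 101, 100]
```

Run:
```python
from h import *
s=optics.camera("scene"); cv2.imwrite("pics/now_s.png",s); g=cv2.cvtColor(s,cv2.COLOR_BGR2GRAY); h=cv2.cvtColor(s,cv2.COLOR_BGR2HSV)
for v in range(178,204,2): print(v,[tuple(h[v,u].tolist()) for u in range(254,278,3)])
```

```text
178 [(170, 10, 74), (135, 8, 66), (105, 12, 43), (126, 32, 40), (105, 15, 35), (11, 61, 112), (14, 89, 126), (13, 83, 108)]
180 [(13, 81, 120), (135, 16, 31), (90, 16, 31), (128, 31, 33), (30, 4, 59), (15, 102, 150), (14, 85, 114), (16, 106, 101)]
182 [(9, 68, 64), (15, 84, 122), (12, 71, 83), (96, 38, 34), (12, 12, 107), (13, 82, 115), (15, 110, 95), (13, 105, 114)]
184 [(12, 106, 77), (16, 107, 119), (14, 93, 82), (105, 28, 36), (12, 12, 107), (14, 93, 115), (13, 122, 107), (14, 113, 122)]
186 [(5, 98, 47), (5, 85, 54), (10, 101, 58), (120, 19, 41), (18, 12, 104), (14, 141, 125), (14, 133, 121), (13, 118, 117)]
188 [(11, 104, 49), (14, 104, 49), (9, 92, 47), (4, 73, 49), (13, 119, 118), (13, 139, 128), (14, 137, 123), (14, 131, 123)]
190 [(8, 95, 51), (12, 109, 42), (6, 83, 49), (9, 72, 46), (14, 94, 46), (10, 116, 64), (15, 142, 111), (15, 137, 127)]
192 [(178, 93, 33), (9, 89, 46), (15, 83, 49), (9, 96, 45), (14, 110, 44), (13, 100, 46), (11, 85, 51), (12, 98, 70)]
194 [(14, 69, 111), (12, 67, 69), (15, 123, 29), (9, 101, 48), (6, 83, 46), (8, 89, 46), (7, 92, 47), (12, 94, 49)]
196 [(11, 77, 113), (13, 95, 124), (14, 113, 126), (5, 103, 42), (4, 96, 37), (13, 100, 46), (13, 98, 47), (9, 109, 47)]
198 [(13, 102, 128), (14, 110, 121), (14, 103, 124), (14, 89, 117), (15, 95, 94), (15, 75, 34), (18, 118, 39), (2, 74, 48)]
200 [(14, 86, 119), (13, 91, 115), (15, 87, 114), (14, 76, 118), (14, 93, 113), (13, 132, 104), (14, 139, 81), (5, 93, 33)]
202 [(15, 73, 116), (15, 86, 107), (15, 88, 107), (14, 94, 109), (12, 110, 109), (14, 141, 103), (14, 138, 102), (14, 137, 112)]
```

Call:
{"method": "play_rows", "body": {"motion": "1 0 0 -1 0 0 0;1 0 0 -2 0 0 0;1 0 0 0 0 0 0;1 0 0 0 0 0 0"}}

```text
time_s: 4.4
ee_pos: [0.5246, -0.0054, 0.0312]
tcp_rot: [0.0, 0.989, 0.148, 0.001]
wrist_force: [-0.2, 0.9, -0.6]
width: 0.0001
grip_force: 0.0
```

Run:
```python
from h import *
s=optics.camera("scene"); cv2.imwrite("pics/up_s.png",s); h=cv2.cvtColor(s,cv2.COLOR_BGR2HSV)
print(sensors.observe()["ee_pos"],proj("scene",sensors.observe()["ee_pos"]))
for v in range(166,204,2): print(v,[tuple(h[v,u].tolist()) for u in range(254,278,3)])
```

```text
[ 0.52417526 -0.00532123  0.03067525] [264.03343048 186.22203786]
166 [(11, 77, 135), (0, 8, 93), (90, 6, 46), (150, 15, 33), (115, 41, 37), (110, 24, 32), (14, 92, 199), (14, 92, 209)]
168 [(0, 9, 84), (8, 12, 82), (0, 9, 84), (110, 19, 40), (100, 23, 33), (15, 23, 44), (15, 97, 226), (14, 112, 224)]
170 [(165, 12, 82), (102, 22, 59), (90, 14, 37), (100, 16, 47), (150, 46, 33), (14, 98, 196), (14, 117, 222), (13, 121, 217)]
172 [(13, 83, 117), (60, 7, 39), (158, 32, 32), (0, 0, 34), (140, 26, 30), (13, 102, 197), (13, 125, 220), (13, 131, 189)]
174 [(14, 94, 200), (14, 88, 189), (15, 39, 52), (90, 8, 32), (15, 10, 98), (13, 87, 114), (14, 117, 116), (14, 121, 189)]
176 [(14, 89, 203), (14, 79, 203), (14, 90, 142), (100, 23, 34), (8, 10, 101), (13, 80, 112), (12, 99, 119), (14, 95, 118)]
178 [(13, 81, 204), (13, 99, 196), (14, 97, 140), (0, 0, 37), (18, 12, 105), (15, 105, 151), (13, 86, 124), (14, 80, 112)]
180 [(12, 89, 157), (15, 97, 197), (15, 100, 112), (13, 67, 69), (12, 22, 116), (14, 108, 151), (15, 86, 116), (15, 97, 103)]
182 [(11, 86, 62), (15, 87, 117), (14, 89, 117), (14
[... 613 characters left out ...]
13, 109, 49), (8, 100, 41), (6, 77, 50), (10, 100, 46), (11, 107, 50), (11, 109, 70)]
194 [(13, 66, 109), (13, 72, 67), (14, 88, 32), (7, 88, 49), (7, 90, 48), (8, 115, 42), (8, 97, 50), (2, 72, 46)]
196 [(14, 83, 111), (13, 102, 123), (14, 113, 126), (17, 115, 42), (14, 74, 38), (8, 75, 51), (14, 127, 44), (11, 99, 44)]
198 [(13, 102, 125), (14, 111, 120), (14, 102, 123), (13, 89, 117), (11, 91, 95), (0, 102, 30), (8, 105, 39), (11, 95, 51)]
200 [(15, 87, 120), (12, 89, 114), (14, 84, 112), (15, 81, 114), (13, 94, 114), (14, 126, 105), (14, 142, 81), (10, 87, 35)]
202 [(14, 76, 114), (15, 78, 105), (14, 87, 111), (14, 94, 108), (12, 117, 107), (13, 143, 100), (13, 139, 103), (13, 137, 112)]
```

Run:
```python
from h import *
for z in(.1124,.125,.14,.15): print(z,proj("scene",(.508,.028,z)),proj("scene",(.534,-.058,z)))
for z in (.0,.01,.025,.03): print(z,proj("scene",(.5245,-.0055,z)),"bar/tip")
print(pt("scene",(264,187),.001))
# joint-based sanity
print(sensors.observe()["joint_pos"])
```

```text
0.1124 [260.36119567 175.92930882] [274.10460722 156.6252206 ]
0.125 [260.37446436 172.82894536] [274.22576146 153.50985421]
0.14 [260.39054902 169.07060355] [274.37250995 149.73635598]
0.15 [260.40145076 166.52330172] [274.47189872 147.18066782]
0.0 [263.90121972 192.79618519] bar/tip
0.01 [263.93199769 190.65204627] bar/tip
0.025 [263.9788611  187.38731894] bar/tip
0.03 [263.99467133 186.28590317] bar/tip
[ 0.54051817 -0.02275833  0.001     ]
[-9.89721931e-02  5.41430886e-01  1.84331003e+00 -5.21996770e-06
  7.56920906e-01  1.17474729e+00]
```

Call:
{"method": "play_rows", "body": {"motion": "1 0 0 2 0 0 0;1 0 0 0.9 0 0 0;1 0 0 0.3 0 0 0;1 0 0 0.2 0 0 0;1 0 0 0.2 0 0 0;1 0 0 0 0 0 0"}}

```text
time_s: 5.05
ee_pos: [0.5244, -0.0053, -0.0051]
tcp_rot: [0.0, 0.989, 0.148, 0.0]
wrist_force: [0.7, 0.4, 1.4]
width: -0.0
grip_force: 0.0
```

The visible tips stand about 25 mm above the reported TCP, and there is still no contact at TCP z = -5 mm. I'll feel for the surface gently.

Call:
{"method": "play_rows", "body": {"motion": "1 0 0 0.2 0 0 0;1 0 0 0.2 0 0 0;1 0 0 0.2 0 0 0;1 0 0 0 0 0 0"}}

```text
time_s: 5.45
ee_pos: [0.5242, -0.0053, -0.0114]
tcp_rot: [-0.0, 0.989, 0.148, -0.0]
wrist_force: [-0.5, 0.7, -1.0]
width: -0.0
grip_force: 0.0
```

Call:
{"method": "play_rows", "body": {"motion": "1 0 0 0.1 0 0 0;1 0 0 0.1 0 0 0;1 0 0 0 0 0 0"}}

```text
time_s: 5.75
ee_pos: [0.5243, -0.0053, -0.0133]
tcp_rot: [-0.0, 0.989, 0.148, -0.0]
wrist_force: [0.3, -0.6, 0.0]
width: 0.0001
grip_force: 0.0
```

Call:
{"method": "play_rows", "body": {"motion": "1 0 0 0.1 0 0 0;1 0 0 0.1 0 0 0;1 0 0 0 0 0 0"}}

```text
time_s: 6.05
ee_pos: [0.5243, -0.0053, -0.0153]
tcp_rot: [-0.0, 0.989, 0.148, -0.0]
wrist_force: [-0.1, -0.8, 0.6]
width: 0.0003
grip_force: 0.0
```

Run:
```python
from h import *
print(sensors.observe()["wrist_force"])
h=cv2.cvtColor(optics.camera("scene"),cv2.COLOR_BGR2HSV)
for v in range(184,200,1): print(v,[tuple(h[v,u].tolist()) for u in range(257,272,3)])
```

```text
[-0.14827939 -0.7752132   0.58432187]
184 [(11, 41, 50), (168, 40, 32), (98, 35, 29), (135, 8, 62), (12, 89, 118)]
185 [(13, 108, 90), (0, 24, 42), (66, 38, 34), (8, 9, 108), (13, 104, 120)]
186 [(8, 106, 53), (10, 41, 56), (140, 25, 31), (17, 17, 105), (15, 124, 128)]
187 [(10, 83, 46), (8, 47, 43), (0, 0, 36), (20, 14, 108), (14, 132, 126)]
188 [(8, 95, 51), (15, 41, 37), (140, 23, 34), (9, 16, 109), (13, 129, 125)]
189 [(6, 95, 51), (10, 53, 43), (120, 13, 40), (20, 14, 110), (13, 133, 115)]
190 [(9, 87, 47), (13, 81, 44), (90, 6, 44), (20, 14, 113), (14, 117, 63)]
191 [(8, 90, 51), (10, 100, 46), (2, 83, 43), (21, 18, 98), (12, 102, 50)]
192 [(12, 92, 47), (11, 107, 50), (5, 77, 43), (11, 83, 52), (5, 85, 51)]
193 [(14, 111, 30), (8, 99, 49), (9, 97, 50), (15, 112, 41), (5, 87, 50)]
194 [(14, 76, 67), (14, 85, 33), (9, 85, 48), (8, 94, 49), (14, 99, 44)]
195 [(14, 87, 111), (13, 104, 64), (14, 113, 34), (13, 94, 49), (8, 92, 50)]
196 [(13, 100, 125), (13, 115, 129), (12, 101, 43), (13, 102, 35), (9, 89, 46)]
197 [(13, 113, 131), (14, 114, 130), (14, 107, 119), (8, 102, 45), (11, 100, 41)]
198 [(14, 111, 120), (14, 98, 125), (14, 94, 119), (13, 89, 95), (14, 100, 28)]
199 [(15, 98, 117), (13, 86, 119), (14, 84, 118), (14, 93, 113), (15, 118, 93)]
```

Call:
{"method": "play_rows", "body": {"motion": "1 0 0 0.1 0 0 0;1 0 0 0 0 0 0"}}

```text
time_s: 6.3
ee_pos: [0.5243, -0.0053, -0.0163]
tcp_rot: [-0.0, 0.989, 0.148, -0.0]
wrist_force: [0.2, 0.9, -0.1]
width: 0.0003
grip_force: 0.0
```

Call:
{"method": "play_rows", "body": {"motion": "1 0 0 0.1 0 0 0;1 0 0 0 0 0 0"}}

```text
time_s: 6.5
ee_pos: [0.5243, -0.0053, -0.0173]
tcp_rot: [-0.0, 0.989, 0.148, -0.0]
wrist_force: [-1.0, -0.1, -0.1]
width: 0.0003
grip_force: 0.0
```

Call:
{"method": "play_rows", "body": {"motion": "1 0 0 0.1 0 0 0;1 0 0 0.1 0 0 0;1 0 0 0 0 0 0"}}

```text
time_s: 6.8
ee_pos: [0.5242, -0.0053, -0.0194]
tcp_rot: [-0.0, 0.989, 0.148, -0.0]
wrist_force: [1.0, -0.4, 0.4]
width: -0.0
grip_force: 0.0
```

Call:
{"method": "play_rows", "body": {"motion": "1 0 0 0.1 0 0 0;1 0 0 0 0 0 0"}}

```text
time_s: 7.0
ee_pos: [0.5243, -0.0053, -0.0203]
tcp_rot: [-0.0, 0.989, 0.148, -0.0]
wrist_force: [0.3, 0.3, 1.0]
width: -0.0
grip_force: 0.0
```

Call:
{"method": "play_rows", "body": {"motion": "1 0 0 0.1 0 0 0;1 0 0 0 0 0 0"}}

```text
time_s: 7.2
ee_pos: [0.5243, -0.0053, -0.0213]
tcp_rot: [-0.0, 0.989, 0.148, -0.0]
wrist_force: [-1.4, -0.2, 0.0]
width: -0.0002
grip_force: 0.0
```

Call:
{"method": "play_rows", "body": {"motion": "1 0 0 0.1 0 0 0;1 0 0 0 0 0 0"}}

```text
time_s: 7.4
ee_pos: [0.5242, -0.0053, -0.0223]
tcp_rot: [-0.0, 0.989, 0.148, -0.0]
wrist_force: [0.3, 0.0, -0.6]
width: 0.0001
grip_force: 0.0
```

Call:
{"method": "play_rows", "body": {"motion": "1 0 0 0.1 0 0 0;1 0 0 0 0 0 0"}}

```text
time_s: 7.6
ee_pos: [0.5243, -0.0053, -0.0233]
tcp_rot: [-0.0, 0.989, 0.148, -0.0]
wrist_force: [-0.2, -0.3, -0.7]
width: 0.0004
grip_force: 0.0
```

Run:
```python
from h import *
print(sensors.observe()["ee_pos"],sensors.observe()["wrist_force"])
s=optics.camera("scene");cv2.imwrite("pics/s3.png",cv2.resize(s[130:220,215:315],None,fx=6,fy=6,interpolation=cv2.INTER_CUBIC))
```

```text
[ 0.52425758 -0.00533346 -0.02332877] [-0.18260734 -0.32282783 -0.70975467]
```

View pics/s3.png

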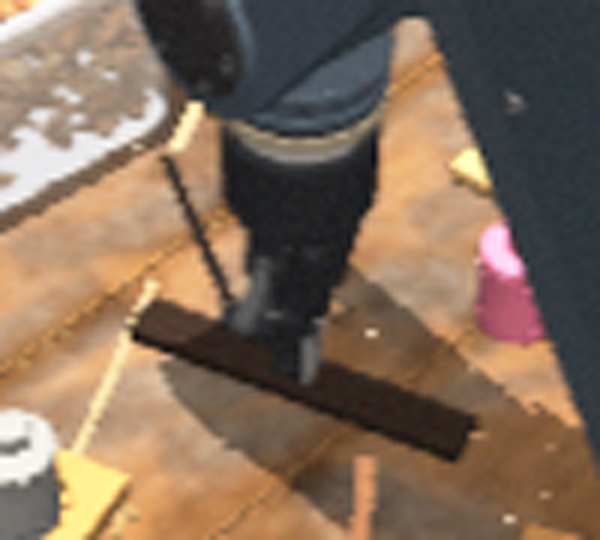

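The tips are at crop (305,383), over the bar's middle and still not touching. I continue probing in bigger steps.

Call:
{"method": "play_rows", "body": {"motion": "1 0 0 0.15 0 0 0;1 0 0 0.15 0 0 0;1 0 0 0 0 0 0"}}

```text
time_s: 7.95
ee_pos: [0.5246, -0.0054, -0.0245]
tcp_rot: [0.0, 0.989, 0.148, 0.0]
wrist_force: [-8.6, 0.3, 29.7]
width: -0.0001
grip_force: 14.0
```

Call:
{"method": "play_rows", "body": {"motion": "1 0 0 0.1 0 0 0;1 0 0 0.1 0 0 0;1 0 0 0 0 0 0"}}

```text
time_s: 8.25
ee_pos: [0.5246, -0.0054, -0.0247]
tcp_rot: [0.0, 0.989, 0.148, 0.0]
wrist_force: [-19.3, 0.9, 57.7]
width: 0.0001
grip_force: 28.9
```

Call:
{"method": "play_rows", "body": {"motion": "1 0 0 0.1 0 0 0;1 0 0 0 0 0 0"}}

```text
time_s: 8.45
ee_pos: [0.5247, -0.0054, -0.0248]
tcp_rot: [0.0, 0.989, 0.148, 0.0]
wrist_force: [-24.3, 1.2, 72.7]
width: 0.0003
grip_force: 36.3
```

Contact with the blank's top came at reported z = -24 mm, so the tips stand 34 mm higher than reported. I back off, open, descend to match and grip.

Call:
{"method": "play_rows", "body": {"motion": "1 0 0 -1 0 0 0;-1 0 0 -2 0 0 0;-1 0 0 0 0 0 0;-1 0 0 0 0 0 0;-1 0 0 0 0 0 0;-1 0 0 0 0 0 0;-1 0 0 1 0 0 0;-1 0 0 1 0 0 0;-1 0 0 0 0 0 0"}}

```text
time_s: 9.35
ee_pos: [0.5231, -0.0052, -0.0211]
tcp_rot: [-0.0, 0.989, 0.148, -0.001]
wrist_force: [-0.1, -0.2, -0.1]
width: 0.0855
grip_force: 0.0
```

```bash
python3 go.py .5243 -.0053 -.0325 17
```

```text
t 9.35 pos [ 0.5231 -0.0052 -0.0211] F [-0.09 -0.23 -0.09] w 0.0855 grip 0.0
shift cm [0.11 0.04 1.14] turn [-0.07  0.16  0.02]
```

Call:
{"method": "play_rows", "body": {"motion": "-1 0 0 0.7 0 0 0;-1 0 0 0.5 0 0 0;-1 0 0 0 0 0 0;-1 0 0 0 0 0 0"}}

```text
time_s: 9.75
ee_pos: [0.5243, -0.0053, -0.0313]
tcp_rot: [-0.0, 0.989, 0.148, -0.0]
wrist_force: [-0.2, -0.1, -0.4]
width: 0.0855
grip_force: 0.0
```

Call:
{"method": "play_rows", "body": {"motion": "-0.2 0 0 0.1 0 0 0;0.2 0 0 0 0 0 0;1 0 0 0 0 0 0;1 0 0 0 0 0 0;1 0 0 0 0 0 0;1 0 0 0 0 0 0;1 0 0 0 0 0 0"}}

```text
time_s: 10.45
ee_pos: [0.5244, -0.0053, -0.0319]
tcp_rot: [0.0, 0.989, 0.148, 0.0]
wrist_force: [-2.0, -0.7, 6.0]
width: 0.0268
grip_force: 34.9
```

Call:
{"method": "play_rows", "body": {"motion": "1 0 0 -1 0 0 0;1 0 0 -2.5 0 0 0;1 0 0 -3 0 0 0;1 0 0 -3 0 0 0;1 0 0 -2.5 0 0 0;1 0 0 -1.5 0 0 0;1 0 0 0 0 0 0;1 0 0 0 0 0 0"}}

```text
time_s: 11.25
ee_pos: [0.5241, -0.0053, 0.1026]
tcp_rot: [-0.0, 0.989, 0.148, -0.0]
wrist_force: [0.5, -0.2, -1.1]
width: 0.0266
grip_force: 34.7
```

```bash
python3 go.py .537 -.2785 .10 95.5
```

```text
t 11.25 pos [ 0.5241 -0.0053  0.1026] F [ 0.54 -0.23 -1.07] w 0.0266 grip 34.729671478271484
shift cm [-6.76 26.5   0.26] turn [ -0.     0.   -78.48]
```

Call:
{"method": "play_rows", "body": {"motion": "1 -0.85 3.3 0 0 0 0;1 -0.85 3.3 0 0 0 0;1 -0.85 3.3 0 0 0 0;1 -0.85 3.3 0 0 0 0;1 -0.85 3.3 0 0 0 0;1 -0.85 3.3 0 0 0 0;1 -0.85 3.3 0 0 0 0;1 -0.85 3.3 0 0 0 0;1 0 0 0 0 0 -7.5;1 0 0 0 0 0 -7.5;1 0 0 0 0 0 -7.5;1 0 0 0 0 0 -7.5"}}

```text
time_s: 12.45
ee_pos: [0.5358, -0.2774, 0.1011]
tcp_rot: [-0.001, 0.916, 0.401, -0.001]
wrist_force: [0.7, 0.1, -2.2]
width: 0.0266
grip_force: 34.8
```

Call:
{"method": "play_rows", "body": {"motion": "1 0 0 0 0 0 -7.5;1 0 0 0 0 0 -7.5;1 0 0 0 0 0 -7.5;1 0 0 0 0 0 -7.5;1 0 0 0 0 0 -7.5;1 0 0 0 0 0 -7.5;1 0 0 0 0 0 -3.5;1 0 0 0 0 0 0;1 0 0 0 0 0 0"}}

```text
time_s: 13.35
ee_pos: [0.5362, -0.2774, 0.1018]
tcp_rot: [-0.001, 0.673, 0.74, -0.0]
wrist_force: [0.4, -0.6, -1.0]
width: 0.0269
grip_force: 34.8
```

```bash
python3 go.py .537 -.2785 .06 95.5;python3 - <<'E'
from h import *
t=optics.camera("top");s=optics.camera("scene");cv2.imwrite("pics/t4f.png",t);cv2.imwrite("pics/s4f.png",s)
a=cv2.resize(t[130:230,290:410],None,fx=3.3,fy=3.3,interpolation=cv2.INTER_CUBIC)
b=cv2.resize(s[100:200,260:380],None,fx=3.3,fy=3.3,interpolation=cv2.INTER_CUBIC)
cv2.imwrite("pics/s4.png",np.hstack([a,b]))
E
```

```text
t 13.35 pos [ 0.5362 -0.2774  0.1018] F [ 0.36 -0.62 -1.03] w 0.0269 grip 34.80242371559143
shift cm [-0.12  0.08  4.18] turn [-0.07 -0.06 -0.1 ]
```

View pics/s4.png

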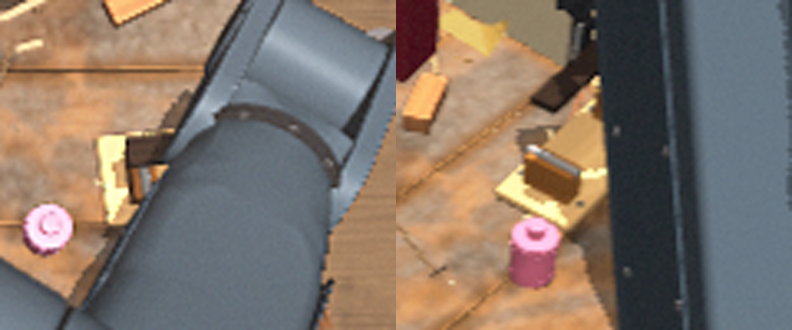

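The left half shows the blank's end at about (127,150), over the stand's left rod at (140,180). In the right half the blank's end is at about (548,105) above the stand. I compare these with the expected position.

Run:
```python
from h import *
a=(290+127.5/3.3-.5,130+150.5/3.3-.5); b=(260+152.5/3.3-.5,100+105.5/3.3-.5)
print(two(a,b),pt("top",a,.144),pt("scene",b,.144)); P=(.5271,-.1828,.144)
print(a,b,proj("top",P),proj("scene",P))
# corners in top of far/near sides
for v in(-.014,.014): print(proj("top",(.5271+v,-.1828+v*.096,.144)),proj("scene",(.5271+v,-.1828+v*.096,.144)),proj("scene",(.5271+v,-.1828+v*.096,.134)))
# blank mask in top left of arm
t=cv2.imread("pics/t4f.png");h=cv2.cvtColor(t,cv2.COLOR_BGR2HSV)
for v in range(168,186): print(v,h[v,322:342,2].tolist())
```

```text
(array([ 0.52830325, -0.18761583,  0.13586707]), np.float64(0.009583845754466906)) [ 0.53079834 -0.1838968   0.144     ] [ 0.51816186 -0.18161708  0.144     ]
(328.1363636363636, 175.10606060606062) (305.71212121212125, 131.46969696969697) [327.81608088 176.32395968] [303.70307927 129.97644467]
[328.44546665 180.92371886] [307.52789062 131.83104467] [307.23307745 134.36677367]
[327.18882221 171.73974606] [299.91451073 128.13941832] [299.66806044 130.67336743]
168 [204, 195, 192, 191, 189, 190, 191, 190, 197, 203, 200, 197, 200, 204, 206, 182, 119, 103, 108, 104]
169 [196, 192, 188, 188, 185, 177, 180, 182, 188, 196, 199, 183, 142, 155, 158, 151, 133, 163, 192, 234]
170 [182, 180, 161, 141, 161, 164, 207, 240, 255, 255, 255, 189, 227, 175, 180, 144, 121, 97, 96, 109]
171 [255, 255, 255, 255, 255, 255, 167, 141, 142, 144, 137, 101, 116, 102, 101, 96, 85, 56, 59, 46]
172 [255, 254, 255, 255, 255, 255, 66, 82, 78, 75, 77, 79, 78, 81, 82, 80, 78, 55, 60, 51]
173 [252, 252, 252, 253, 255, 255, 28, 74, 79, 81, 79, 80, 78, 86, 83, 82, 65, 61, 59, 52]
174 [252, 251, 252, 253, 255, 255, 65, 88
[... 404 characters left out ...]
, 71, 68]
179 [255, 250, 219, 218, 212, 182, 56, 60, 82, 81, 78, 71, 54, 44, 38, 37, 23, 43, 68, 56]
180 [255, 249, 201, 209, 222, 189, 50, 49, 58, 61, 74, 77, 82, 104, 142, 196, 225, 231, 203, 77]
181 [255, 249, 202, 211, 221, 200, 81, 84, 139, 150, 122, 142, 151, 144, 170, 207, 234, 210, 109, 69]
182 [255, 255, 248, 209, 219, 203, 114, 80, 139, 152, 115, 142, 148, 144, 177, 217, 214, 128, 63, 66]
183 [255, 255, 251, 205, 217, 204, 122, 69, 123, 165, 123, 136, 167, 174, 166, 186, 175, 60, 66, 70]
184 [255, 255, 251, 214, 223, 204, 121, 63, 117, 172, 149, 128, 154, 157, 167, 134, 83, 60, 70, 72]
185 [255, 255, 251, 220, 230, 226, 162, 56, 107, 173, 150, 122, 153, 130, 80, 89, 74, 66, 66, 75]
```

The blank's position matches the prediction to about 1.5 mm, so I lower it.

Call:
{"method": "play_rows", "body": {"motion": "1 0 0 1.5 0 0 0;1 0 0 2 0 0 0;1 0 0 2 0 0 0;1 0 0 1.2 0 0 0;1 0 0 0.4 0 0 0;1 0 0 0 0 0 0;1 0 0 0 0 0 0"}}

```text
time_s: 14.15
ee_pos: [0.537, -0.2779, 0.0324]
tcp_rot: [0.0, 0.672, 0.74, 0.0]
wrist_force: [0.3, -0.7, -1.1]
width: 0.0267
grip_force: 34.8
```

```bash
python3 go.py .5362 -.2774 .023 95.5
```

```text
t 14.15 pos [ 0.537  -0.2779  0.0324] F [ 0.33 -0.74 -1.12] w 0.0267 grip 34.80584979057312
shift cm [ 0.06 -0.07  0.94] turn [0.05 0.03 0.02]
```

Call:
{"method": "play_rows", "body": {"motion": "1 0 0 0.3 0 0 0;1 0 0 0.3 0 0 0;1 0 0 0.1 0 0 0;1 0 0 0 0 0 0"}}

```text
time_s: 14.55
ee_pos: [0.5365, -0.2776, 0.0247]
tcp_rot: [-0.0, 0.672, 0.74, -0.0]
wrist_force: [-0.4, 0.6, -1.5]
width: 0.0266
grip_force: 34.8
```

Call:
{"method": "play_rows", "body": {"motion": "1 0 0 0.15 0 0 0;1 0 0 0 0 0 0"}}

```text
time_s: 14.75
ee_pos: [0.5366, -0.2777, 0.0232]
tcp_rot: [-0.0, 0.672, 0.74, -0.0]
wrist_force: [0.1, 0.3, -1.3]
width: 0.0269
grip_force: 34.8
```

Call:
{"method": "play_rows", "body": {"motion": "1 0 0 0.1 0 0 0;1 0 0 0 0 0 0"}}

```text
time_s: 14.95
ee_pos: [0.5367, -0.2777, 0.023]
tcp_rot: [0.0, 0.672, 0.74, 0.0]
wrist_force: [-2.2, 1.5, 7.5]
width: 0.0269
grip_force: 35.7
```

Contact is made. I release, rise and swing away.

Call:
{"method": "play_rows", "body": {"motion": "0.3 0 0 -0.05 0 0 0;0.1 0 0 0 0 0 0;-0.3 0 0 0 0 0 0;-1 0 0 0 0 0 0;-1 0 0 0 0 0 0;-1 0 0 -1 0 0 0;-1 0 0 -2 0 0 0;-1 0 0 -3 0 0 0;-1 0 0 -4 0 0 0;-1 0 0 -2 0 0 0;-1 0 0 0 0 0 0"}}

```text
time_s: 16.05
ee_pos: [0.5381, -0.2786, 0.1468]
tcp_rot: [0.003, 0.672, 0.74, 0.001]
wrist_force: [0.7, 0.1, 0.1]
width: 0.0853
grip_force: 0.0
```

```bash
python3 go.py .533 .260 .14 105.5
```

```text
t 16.05 pos [ 0.5381 -0.2786  0.1468] F [0.74 0.09 0.15] w 0.0853 grip 0.0
shift cm [53.66  4.68  0.5 ] turn [ 0.26  0.24 -9.97]
```

Call:
{"method": "play_rows", "body": {"motion": "-1 4.4 0.4 0 0 0 0;-1 4.4 0.4 0 0 0 0;-1 4.4 0.4 0 0 0 0;-1 4.4 0.4 0 0 0 0;-1 4.4 0.4 0 0 0 0;-1 4.4 0.4 0 0 0 0;-1 4.4 0.4 0 0 0 0;-1 4.4 0.4 0 0 0 0;-1 4.4 0.4 0 0 0 0;-1 4.4 0.4 0 0 0 0;-1 4.4 0.4 0 0 0 0;-1 4.4 0.4 0 0 0 0"}}

```text
time_s: 17.25
ee_pos: [0.5328, 0.2542, 0.1422]
tcp_rot: [-0.0, 0.672, 0.74, -0.0]
wrist_force: [0.5, 0.3, 1.0]
width: 0.0852
grip_force: 0.0
```

Call:
{"method": "play_rows", "body": {"motion": "-1 0 0 0 0 0 -5;-1 0 0 0 0 0 -5;-1 0 0 0 0 0 0;-1 0 0 0 0 0 0"}}

```text
time_s: 17.65
ee_pos: [0.5333, 0.2523, 0.1424]
tcp_rot: [-0.0, 0.606, 0.795, -0.0]
wrist_force: [-0.3, -0.5, 0.3]
width: 0.0857
grip_force: 0.0
```

```bash
python3 go.py .5315 .2597 .10 105.5
python3 - <<'E'
from h import *
t=optics.camera("top");s=optics.camera("scene");cv2.imwrite("pics/t5f.png",t);cv2.imwrite("pics/s5f.png",s)
a=cv2.resize(t[130:230,290:410],None,fx=3.3,fy=3.3,interpolation=cv2.INTER_CUBIC)
b=cv2.resize(s[140:260,160:280],None,fx=3.3,fy=2.75,interpolation=cv2.INTER_CUBIC)
cv2.imwrite("pics/s5.png",np.hstack([a,b]))
E
```

```text
t 17.65 pos [0.5333 0.2523 0.1424] F [-0.31 -0.49  0.29] w 0.0857 grip 0.0
shift cm [0.77 0.02 4.24] turn [-0.04  0.   -0.14]
```

View pics/s5.png

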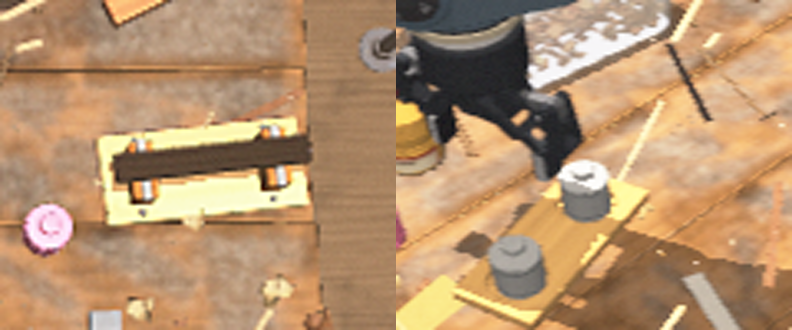

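The left half shows the blank lying across both rods, from x=112 to x=309, with rods at 142 and 275. The right half shows the open gripper over the tray, with both weights upright at (515,265) and (585,190). I check the centring numerically.

Run:
```python
from h import *
t=cv2.imread("pics/t5f.png");t0=cv2.imread("pics/top0.png");k=8
x0,y0,x1,y1=318,165,392,195
u=cv2.resize(t[y0:y1,x0:x1],None,fx=k,fy=k,interpolation=cv2.INTER_CUBIC)
h=cv2.cvtColor(u,cv2.COLOR_BGR2HSV)
m=cv2.inRange(h,(0,0,0),(180,150,115));m=cv2.morphologyEx(m,cv2.MORPH_OPEN,np.ones((25,25)))
cs,_=cv2.findContours(m,cv2.RETR_EXTERNAL,cv2.CHAIN_APPROX_NONE);c=max(cs,key=cv2.contourArea)
r=cv2.minAreaRect(c);B=np.array([pt("top",(p+.5)/k-.5+[x0,y0],.063) for p in cv2.boxPoints(r)])[:,:2]
e=np.diff(B,axis=0);print("blank",B.mean(0).round(4),np.linalg.norm(e,axis=1).round(3),np.degrees(np.arctan2(e[:,1],e[:,0])).round(1))
# rods: bright gray ridge per row in initial picture, fit line, ends
for a,b in((328,341),(367,381)):
    for v in range(168,194,2): pass
for name,im in(("rod L",t0[164:196,326:342]),("rod R",t0[160:192,365:382])):
    print(name)
    hs=cv2.cvtColor(im,cv2.COLOR_BGR2HSV)
    for i in range(0,32): print(i,[f"{int(s)}/{int(v)}" for s,v in hs[i,:,1:]])
```

```text
blank [ 0.5383 -0.2776] [0.189 0.029 0.188] [ -84.3 -177.2   95.7]
rod L
0 ['90/181', '93/181', '91/183', '85/185', '85/193', '81/199', '74/200', '71/200', '75/198', '83/196', '79/203', '81/199', '89/195', '95/191', '89/190', '97/190']
1 ['89/193', '84/188', '80/194', '86/193', '83/194', '83/191', '81/191', '76/192', '76/199', '72/201', '78/197', '81/192', '85/191', '95/186', '91/183', '91/187']
2 ['78/199', '79/196', '82/197', '89/193', '88/192', '87/193', '85/192', '79/198', '78/200', '78/200', '81/192', '88/189', '87/190', '92/185', '98/182', '95/187']
3 ['76/195', '74/196', '82/198', '85/192', '90/195', '89/194', '79/199', '80/197', '78/195', '81/195', '85/192', '82/189', '85/188', '95/182', '99/183', '95/182']
4 ['78/187', '80/188', '79/190', '79/190', '84/192', '79/199', '86/201', '84/194', '78/196', '77/199', '77/196', '85/189', '81/186', '90/179', '91/176', '97/173']
5 ['85/183', '88/176', '88/174', '85/178', '81/185', '77/191', '73/191', '77/172', '79/133', '91/138', '101/146', '107/176', '114/220', '114/233', '92/246', '69/255']
6 ['108/161', '112/155', '116/192', '118/220'
[... 9347 characters left out ...]
55']
28 ['47/251', '47/251', '48/253', '49/255', '54/255', '47/255', '44/255', '42/255', '46/255', '47/255', '49/255', '46/255', '45/253', '48/251', '48/251', '48/251', '45/255']
29 ['51/250', '49/251', '48/251', '50/252', '45/255', '42/255', '58/254', '58/188', '50/194', '56/245', '46/255', '47/252', '53/251', '52/251', '48/251', '50/251', '47/255']
30 ['47/251', '47/251', '50/251', '47/251', '49/251', '46/255', '69/240', '30/102', '40/173', '60/248', '50/254', '51/252', '46/253', '49/253', '49/253', '49/254', '45/255']
31 ['44/251', '47/251', '47/252', '48/252', '47/253', '46/255', '48/255', '56/251', '55/246', '44/255', '38/255', '38/255', '43/255', '47/255', '51/255', '56/255', '54/255']
```

Run:
```python
from h import *
L=pt("top",(333.6,180.7),.053);R=pt("top",(373.6,176.7),.053);print(L,R,(L+R)/2,np.linalg.norm(L-R),np.degrees(np.arctan2(*(L-R)[1::-1])))
```

```text
[ 0.53123454 -0.2152831   0.053     ] [ 0.54274685 -0.34292276  0.053     ] [ 0.5369907  -0.27910293  0.053     ] 0.1281577714984086 95.15377971067194
```

Call:
{"method": "play_rows", "body": {"motion": "-1 0.75 0 1 0 0 0;-1 0 0 2 0 0 0;-1 0 0 2 0 0 0;-1 0 0 2 0 0 0;-1 0 0 1 0 0 0;-1 0 0 0 0 0 0;-1 0 0 0 0 0 0", "squeeze": 80}}

```text
time_s: 18.45
ee_pos: [0.5318, 0.2599, 0.0632]
tcp_rot: [0.0, 0.605, 0.796, 0.0]
wrist_force: [0.3, 0.6, -0.5]
width: 0.0853
grip_force: 0.0
```

```bash
python3 go.py .5315 .2597 -.010 105.5
```

```text
t 18.45 pos [0.5318 0.2599 0.0632] F [ 0.26  0.62 -0.46] w 0.0853 grip 0.0
shift cm [-0.02 -0.04  7.32] turn [ 0.03 -0.01  0.01]
```

The blank is centred to about 1.5 mm and 0.5°. Now I descend on the left weight, watching the force in case the body meets the knob.

Call:
{"method": "play_rows", "body": {"motion": "-1 0 0 2 0 0 0;-1 0 0 2 0 0 0;-1 0 0 1.2 0 0 0;-1 0 0 0.6 0 0 0;-1 0 0 0 0 0 0"}}

```text
time_s: 18.95
ee_pos: [0.5316, 0.2597, 0.0048]
tcp_rot: [-0.0, 0.605, 0.796, -0.0]
wrist_force: [-0.4, -0.9, -0.1]
width: 0.0852
grip_force: 0.0
```

Call:
{"method": "play_rows", "body": {"motion": "-1 0 0 0.3 0 0 0;-1 0 0 0.3 0 0 0;-1 0 0 0 0 0 0"}}

```text
time_s: 19.25
ee_pos: [0.5316, 0.2597, -0.0012]
tcp_rot: [0.0, 0.605, 0.796, 0.0]
wrist_force: [-0.2, 0.3, 0.7]
width: 0.0855
grip_force: 0.0
```

Call:
{"method": "play_rows", "body": {"motion": "-1 0 0 0.3 0 0 0;-1 0 0 0.3 0 0 0;-1 0 0 0 0 0 0"}}

```text
time_s: 19.55
ee_pos: [0.5313, 0.2596, -0.0077]
tcp_rot: [-0.0, 0.605, 0.796, -0.0]
wrist_force: [-0.9, 0.4, -0.6]
width: 0.0854
grip_force: 0.0
```

Clear at -7.7 mm. I go 3 mm more and close.

Call:
{"method": "play_rows", "body": {"motion": "-1 0 0 0.3 0 0 0;-0.6 0 0 0 0 0 0;-0.3 0 0 0 0 0 0;0 0 0 0 0 0 0;0.3 0 0 0 0 0 0;1 0 0 0 0 0 0;1 0 0 0 0 0 0;1 0 0 0 0 0 0;1 0 0 0 0 0 0"}}

```text
time_s: 20.45
ee_pos: [0.5307, 0.2595, -0.01]
tcp_rot: [-0.001, 0.605, 0.796, -0.001]
wrist_force: [-5.8, -1.6, 6.3]
width: 0.042
grip_force: 80.7
```

Call:
{"method": "play_rows", "body": {"motion": "1 0 0 -0.5 0 0 0;1 0 0 -1 0 0 0;1 0 0 -1.5 0 0 0;1 0 0 -1.5 0 0 0;1 0 0 -1 0 0 0;1 0 0 -0.5 0 0 0;1 0 0 0 0 0 0;1 0 0 0 0 0 0;1 0 0 0 0 0 0;1 0 0 0 0 0 0;1 0 0 0 0 0 0"}}

```text
time_s: 21.55
ee_pos: [0.5314, 0.2597, 0.0494]
tcp_rot: [-0.0, 0.605, 0.796, -0.0]
wrist_force: [0.6, 1.1, -6.7]
width: 0.0415
grip_force: 81.9
```

```bash
cat > weigh.py <<'E'
from h import *
f=[]
for i in range(12): s=optics.camera("scene"); f.append(sensors.observe()["wrist_force"])
o=sensors.observe();print(np.mean(f,0),np.std(f,0),o["time_s"],o["ee_pos"],o["width"],o["torque"])
cv2.imwrite("pics/weigh_%d.png"%int(o["time_s"]*10),s)
E
python3 weigh.py
```

```text
[ 0.0683776  -0.10294749 -6.50200028] [0.44640574 0.41131653 0.56049098] 22.15 [0.53157603 0.25972947 0.04980584] 0.04156348489737801 [-0.01091899  0.00959876 -0.00956924]
```

Left weight: 6.5 N. I set it back.

Call:
{"method": "play_rows", "body": {"motion": "1 0 0 1 0 0 0;1 0 0 1.5 0 0 0;1 0 0 1.5 0 0 0;1 0 0 1 0 0 0;1 0 0 0.5 0 0 0;1 0 0 0.3 0 0 0;1 0 0 0 0 0 0;1 0 0 0 0 0 0"}}

```text
time_s: 22.95
ee_pos: [0.5319, 0.2599, -0.0078]
tcp_rot: [0.0, 0.605, 0.796, 0.0]
wrist_force: [-0.7, -0.4, -6.1]
width: 0.0422
grip_force: 81.9
```

Call:
{"method": "play_rows", "body": {"motion": "1 0 0 0.2 0 0 0;1 0 0 0 0 0 0"}}

```text
time_s: 23.15
ee_pos: [0.5319, 0.2598, -0.0099]
tcp_rot: [0.0, 0.605, 0.796, 0.0]
wrist_force: [0.7, 0.2, -5.9]
width: 0.0417
grip_force: 82.0
```

Call:
{"method": "play_rows", "body": {"motion": "1 0 0 0.1 0 0 0;1 0 0 0 0 0 0"}}

```text
time_s: 23.35
ee_pos: [0.5319, 0.2599, -0.01]
tcp_rot: [0.0, 0.605, 0.796, 0.0]
wrist_force: [-4.4, -2.5, 6.4]
width: 0.0417
grip_force: 83.5
```

Call:
{"method": "play_rows", "body": {"motion": "0.2 0 0 0 0 0 0;-0.1 0 0 0 0 0 0;-0.5 0 0 0 0 0 0;-1 0 0 0 0 0 0;-1 0 0 0 0 0 0;-1 0 0 -1 0 0 0;-1 0 0 -2.5 0 0 0;-1 0 0 -3 0 0 0;-1 0 0 -1.5 0 0 0;-1 0 0 0 0 0 0;-1 0 0 0 0 0 0"}}

```text
time_s: 24.45
ee_pos: [0.5312, 0.2596, 0.0682]
tcp_rot: [-0.0, 0.605, 0.796, -0.0]
wrist_force: [0.2, 0.2, -0.8]
width: 0.0855
grip_force: 0.0
```

```bash
python3 go.py .562 .1552 .07 105.5
```

```text
t 24.45 pos [0.5312 0.2596 0.0682] F [ 0.2   0.23 -0.82] w 0.0855 grip 0.0
shift cm [-10.88   0.17  -0.18] turn [-0.03  0.    0.02]
```

Call:
{"method": "play_rows", "body": {"motion": "-1 -3 0 0 0 0 0;-1 -3 0.1 0 0 0 0;-1 -3 0.1 0 0 0 0;-1 -1.9 0 0 0 0 0;-1 0 0 2 0 0 0;-1 0 0 2 0 0 0;-1 0 0 1.5 0 0 0;-1 0 0 0.7 0 0 0;-1 0 0 0 0 0 0;-1 0 0 0 0 0 0"}}

```text
time_s: 25.45
ee_pos: [0.5629, 0.1554, 0.0071]
tcp_rot: [0.0, 0.605, 0.796, 0.0]
wrist_force: [0.4, 0.2, 0.0]
width: 0.0854
grip_force: 0.0
```

```bash
python3 go.py .562 .1552 -.0105 105.5
```

```text
t 25.45 pos [0.5629 0.1554 0.0071] F [0.4  0.22 0.  ] w 0.0854 grip 0.0
shift cm [ 0.   -0.09  1.76] turn [0.02 0.   0.03]
```

Call:
{"method": "play_rows", "body": {"motion": "-1 0 0 0.9 0 0 0;-1 0 0 0.7 0 0 0;-0.6 0 0 0.1 0 0 0;-0.3 0 0 0 0 0 0;0 0 0 0 0 0 0;0.3 0 0 0 0 0 0;1 0 0 0 0 0 0;1 0 0 0 0 0 0;1 0 0 0 0 0 0;1 0 0 0 0 0 0"}}

```text
time_s: 26.45
ee_pos: [0.5624, 0.1552, -0.0099]
tcp_rot: [-0.0, 0.605, 0.796, -0.0]
wrist_force: [-3.3, -1.2, 5.3]
width: 0.0418
grip_force: 80.9
```

Call:
{"method": "play_rows", "body": {"motion": "1 0 0 -0.5 0 0 0;1 0 0 -1 0 0 0;1 0 0 -1.5 0 0 0;1 0 0 -1.5 0 0 0;1 0 0 -1 0 0 0;1 0 0 -0.5 0 0 0;1 0 0 0 0 0 0;1 0 0 0 0 0 0;1 0 0 0 0 0 0;1 0 0 0 0 0 0"}}

```text
time_s: 27.45
ee_pos: [0.5624, 0.1552, 0.0493]
tcp_rot: [-0.0, 0.605, 0.796, -0.0]
wrist_force: [-0.4, 0.2, -3.0]
width: 0.0418
grip_force: 81.1
```

```bash
python3 weigh.py
```

```text
[ 0.07815703  0.07294069 -2.67632185] [0.64607112 0.44321235 0.39918895] 28.05 [0.56265827 0.15526318 0.04980235] 0.04143280659927404 [ 0.03611694  0.00649064 -0.01453024]
```

The right weight reads 2.7 N, so the left (6.5 N) is the heavier. I set the right one back.

Call:
{"method": "play_rows", "body": {"motion": "1 0 0 1 0 0 0;1 0 0 1.5 0 0 0;1 0 0 1.5 0 0 0;1 0 0 1 0 0 0;1 0 0 0.5 0 0 0;1 0 0 0.3 0 0 0;1 0 0 0.1 0 0 0;1 0 0 0 0 0 0"}}

```text
time_s: 28.85
ee_pos: [0.5629, 0.1553, -0.009]
tcp_rot: [0.0, 0.605, 0.796, 0.0]
wrist_force: [0.1, 0.3, -2.4]
width: 0.0418
grip_force: 81.2
```

Call:
{"method": "play_rows", "body": {"motion": "1 0 0 0.1 0 0 0;1 0 0 0 0 0 0"}}

```text
time_s: 29.05
ee_pos: [0.563, 0.1553, -0.0098]
tcp_rot: [0.0, 0.605, 0.796, 0.0]
wrist_force: [0.7, -0.1, -1.8]
width: 0.0415
grip_force: 81.3
```

Call:
{"method": "play_rows", "body": {"motion": "1 0 0 0.1 0 0 0;1 0 0 0 0 0 0"}}

```text
time_s: 29.25
ee_pos: [0.563, 0.1553, -0.0099]
tcp_rot: [0.0, 0.605, 0.796, 0.0]
wrist_force: [-4.0, -0.6, 12.8]
width: 0.0418
grip_force: 82.7
```

Call:
{"method": "play_rows", "body": {"motion": "0.2 0 0 0 0 0 0;-0.1 0 0 0 0 0 0;-0.5 0 0 0 0 0 0;-1 0 0 0 0 0 0;-1 0 0 0 0 0 0;-1 0 0 -1 0 0 0;-1 0 0 -2.5 0 0 0;-1 0 0 -3 0 0 0;-1 0 0 -1.5 0 0 0;-1 0 0 0 0 0 0;-1 0 0 0 0 0 0"}}

```text
time_s: 30.35
ee_pos: [0.5623, 0.1552, 0.0683]
tcp_rot: [-0.0, 0.605, 0.796, -0.0]
wrist_force: [-0.2, -0.4, -0.4]
width: 0.0856
grip_force: 0.0
```

```bash
python3 go.py .5318 .2598 .07 105.5
```

```text
t 30.35 pos [0.5623 0.1552 0.0683] F [-0.22 -0.37 -0.43] w 0.0856 grip 0.0
shift cm [10.9  -0.14 -0.17] turn [-0.02 -0.    0.02]
```

Call:
{"method": "play_rows", "body": {"motion": "-1 3 0 0 0 0 0;-1 3 -0.1 0 0 0 0;-1 3 0 0 0 0 0;-1 1.9 0 0 0 0 0;-1 0 0 2 0 0 0;-1 0 0 2 0 0 0;-1 0 0 1.5 0 0 0;-1 0 0 0.7 0 0 0;-1 0 0 0 0 0 0;-1 0 0 0 0 0 0"}}

```text
time_s: 31.35
ee_pos: [0.5328, 0.26, 0.0071]
tcp_rot: [0.0, 0.605, 0.796, 0.0]
wrist_force: [-0.9, 0.2, 0.2]
width: 0.0853
grip_force: 0.0
```

```bash
python3 go.py .5318 .2598 -.0095 105.5
```

```text
t 31.35 pos [0.5328 0.26   0.0071] F [-0.9   0.25  0.2 ] w 0.0853 grip 0.0
shift cm [ 0.01 -0.1   1.66] turn [ 0.02 -0.    0.01]
```

Call:
{"method": "play_rows", "body": {"motion": "-1 0 -0.1 0.9 0 0 0;-1 0 0 0.7 0 0 0;-0.6 0 0 0.1 0 0 0;-0.3 0 0 0 0 0 0;0 0 0 0 0 0 0;0.3 0 0 0 0 0 0;1 0 0 0 0 0 0;1 0 0 0 0 0 0;1 0 0 0 0 0 0;1 0 0 0 0 0 0"}}

```text
time_s: 32.35
ee_pos: [0.5316, 0.2598, -0.0097]
tcp_rot: [0.0, 0.605, 0.796, 0.0]
wrist_force: [-3.0, -1.3, 6.1]
width: 0.0417
grip_force: 82.0
```

Call:
{"method": "play_rows", "body": {"motion": "1 0 0 -0.5 0 0 0;1 0 0 -1.5 0 0 0;1 0 0 -2.5 0 0 0;1 0 0 -3 0 0 0;1 0 0 -3 0 0 0;1 0 0 -2.5 0 0 0;1 0 0 -1.5 0 0 0;1 0 0 -0.5 0 0 0;1 0 0 0 0 0 0;1 0 0 0 0 0 0"}}

```text
time_s: 33.35
ee_pos: [0.531, 0.2595, 0.1389]
tcp_rot: [-0.0, 0.605, 0.796, -0.001]
wrist_force: [-0.5, -0.1, -7.2]
width: 0.0418
grip_force: 82.4
```

```bash
python3 go.py .5372 -.2780 .1287 95.5
```

```text
t 33.35 pos [0.531  0.2595 0.1389] F [-0.53 -0.12 -7.25] w 0.0418 grip 82.37949999980628
shift cm [-51.95 -13.78   1.05] turn [-0.09  0.02 10.02]
```

Call:
{"method": "play_rows", "body": {"motion": "1 -2 -0.5 0 0 0 0;1 -4 -1.1 0 0 0 0;1 -4.5 -1.2 0 0 0 0;1 -4.5 -1.2 0 0 0 0;1 -4.5 -1.2 0 0 0 0;1 -4.5 -1.2 0 0 0 0;1 -4.5 -1.2 0 0 0 0;1 -4.5 -1.2 0 0 0 0;1 -4.5 -1.2 0 0 0 0;1 -4.5 -1.2 0 0 0 0;1 -4 -1 0 0 0 0;1 -3 -0.8 0 0 0 0"}}

```text
time_s: 34.55
ee_pos: [0.5366, -0.2495, 0.1386]
tcp_rot: [-0.001, 0.606, 0.796, -0.0]
wrist_force: [0.9, 0.7, -5.6]
width: 0.0418
grip_force: 82.8
```

```bash
python3 go.py .5369 -.2778 .1295 105.5
```

```text
t 34.55 pos [ 0.5366 -0.2495  0.1386] F [ 0.86  0.69 -5.63] w 0.0418 grip 82.82400760799646
shift cm [-2.73 -0.73  0.91] turn [-0.07 -0.05 -0.06]
```

Call:
{"method": "play_rows", "body": {"motion": "1 -1.5 -0.4 0.4 0 0 0;1 -0.7 -0.3 0.3 0 0 0;1 0 0 0 0 0 0;1 0 0 0 0 0 0;1 0 0 0 0 0 0;1 0 0 0 0 0 0"}}

```text
time_s: 35.15
ee_pos: [0.5368, -0.2694, 0.133]
tcp_rot: [0.0, 0.605, 0.796, 0.0]
wrist_force: [-0.2, -0.1, -7.3]
width: 0.0419
grip_force: 83.0
```

```bash
python3 go.py .5369 -.2778 .1295 105.5
```

```text
t 35.15 pos [ 0.5368 -0.2694  0.133 ] F [-0.21 -0.05 -7.32] w 0.0419 grip 83.02117420826107
shift cm [-0.81 -0.22  0.35] turn [0.01 0.   0.08]
```

Call:
{"method": "play_rows", "body": {"motion": "1 -0.4 -0.1 0.2 0 0 0;1 -0.4 -0.1 0.15 0 0 0;1 0 0 0 0 0 0;1 0 0 0 0 0 0;1 0 0 0 0 0 0;1 0 0 0 0 0 0;1 0 0 0 0 0 0;1 0 0 0 0 0 0;1 0 0 0 0 0 0;1 0 0 0 0 0 0"}}

```text
time_s: 36.15
ee_pos: [0.5368, -0.2785, 0.1293]
tcp_rot: [-0.0, 0.605, 0.796, -0.0]
wrist_force: [0.2, 0.1, -6.5]
width: 0.0415
grip_force: 83.0
```

```bash
python3 go.py .5369 -.2778 .1295 105.5
python3 - <<'E'
from h import *
s=optics.camera("scene");t=optics.camera("top")
cv2.imwrite("pics/fin.png",np.hstack([cv2.resize(s[60:260,170:370],None,fx=2,fy=2),cv2.resize(t[100:300,155:355],None,fx=2,fy=2)]))
E
```

```text
t 36.15 pos [ 0.5368 -0.2785  0.1293] F [ 0.2   0.1  -6.51] w 0.0415 grip 83.02349007222801
shift cm [ 0.07  0.03 -0.02] turn [-0.   -0.    0.02]
```

View pics/fin.png

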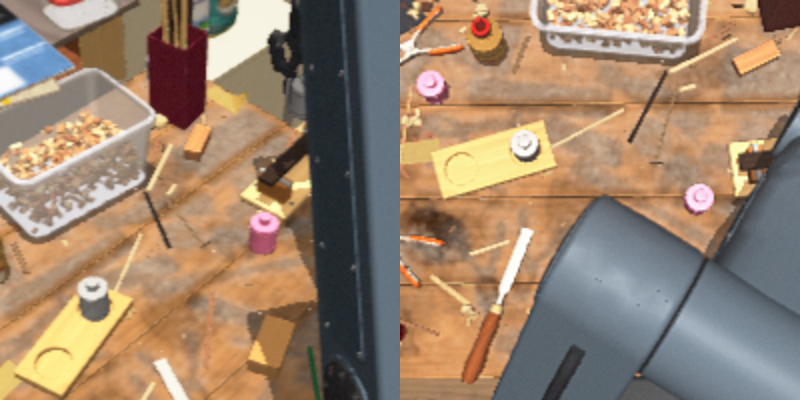

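The lighter weight stands in its pocket at (93,297), and the other pocket at (53,362) is empty. The blank lies on the stand, and the heavier weight is held above it at (295,95). The force is a steady -6.5 N and the tool is vertical. Handing in.

```bash
python3 -c "
from workcell import ctrl; print(ctrl.sign_off())"
```

```text
the job is handed in; nothing more can be done
None
```

The job is handed in at about 36 s: the blank lies across both rods, centred to about 1.5 mm by the camera, and the heavier weight (6.5 N against 2.7 N) is held upright about 8 cm above its middle, with the lighter one back in its pocket; while feeling for the surface early on, the fingertips pressed on the blank with about 73 N.

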